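Shut the cheese packer's outfeed and collect the packed blocks

ROBOT

A 6-joint arm with a two-finger parallel gripper is mounted at the origin on the work surface. World frame = base frame: x ahead of the robot, y to its left, z up, the work surface at z = 0. Lengths are in m, angles in rad, forces in N, time in s.
With the tool pointing down it reaches from about 0.3 to 0.85 m from the base axis. Payload 5.4 kg.
Tool frame: the origin (TCP) lies midway between the tips of the shut fingers; the grasp point (between the pads) lies 19 mm behind it; z points along the fingers, y is the line along which they close (so a half turn about z gives the same grasp; the last joint's range is limited). The gripper opens to 85 mm and grips with 20 to 120 N. Pads are 22 mm wide; open, the fingers measure 114 mm over their backs; the gripper's body (76 mm by 85 mm) begins 54 mm behind the grasp point. The pads swing forward as they close: fully open they stand 13 mm farther back than shut.
Start: joints at [-1.324, 0.158, 1.597, -0, 1.386, -0.21], TCP at [0.254, -0.516, 0.231] pointing down, gripper open.
Joint ranges: [-2.91, 2.91], [-0.94, 2.29], [0.18, 2.7], [-1.29, 4.43], [0.17, 2.64], [-3, 3]. Speed limits (rad/s): [2.57, 2.57, 3.14, 3.14, 3.14, 3.14].

INTERFACE

Orientations are given as a unit quaternion [x, y, z, w].
In Python, from cell import bot gives the robot as it stands. The module is installed in compiled form; this text tells all that it offers.
- The arm moves only by the shell command python3 -m crank 'ROWS' [OPENING]. ROWS is JSON, a list of rows, each an object of numbers: "x", "y", "z": the shift along the tool's x, y, z in mm; "rx", "ry", "rz": the turn, a rotation vector about the tool's x, y, z in degrees. A call has 1 to 12 rows; each row shifts and turns the commanded pose from where the row before left it, along the tool's axes as they then stand; what a row does not reach is not made up. A row lasts 1/10 s, in which the tool goes at most 50 mm and 8.59 degrees, less where a joint would pass 70% of its speed; a pose out of reach is approached as far as the arm can. A call is refused whole if a number of a shift passes 50 or a number of a turn 8.59, either way. A call with a gripper value outside its range is refused whole. OPENING is the closure, from 0 (fully open) to 1 (shut), set as the call begins (- or left out, the last holds). The fingers move at their own pace and stop on an object; the grip force is fixed at half the most. Time passes only in rows, so rows that do not move let the fingers close. It gives the time, the measured TCP pose, the force, the opening and the grip force at its end, in the units of the state.
- bot.get_state(): the state, without advancing time (a new reading comes with each control period).
- bot.capture(name): name is "side" or "top"; returns (picture, depth): 400x640x3 uint8, red, green, blue; 400x640 float32, m along the optical axis (not along the pixel's ray), 0 where there is no reading.
- bot.camera_model(name): a dict with "fx", "fy", "cx", "cy" (pixels), "pose" (4x4, takes a point from camera to world coordinates). Camera axes: x right, y down, z forward; pixel columns grow to the right and rows downward; lengths in m; the calibration is good to about 2 mm. A picture is of the moment at which its call begins. camera_model takes no time and is no camera call.
- bot.job_done(): hands the job in; it is judged then, once.
The state is a dict: "clock": time; "joints": joint angles; "qd": joint speeds; "tau": joint torques, N m; "eef_pos": TCP position; "ee_rot": TCP orientation; "force": force on the tool from outside, world axes, zero at the start; "moment": the same for the moment, N m; "opening": finger opening in m; "grip_force": force on a finger pad.
Only numpy, scipy, OpenCV 4.12 (cv2) and the standard library are available. Lean on these libraries where they do the work, as an engineer would, in place of code of your own. Each camera call takes 0.05 s, during which the arm holds its last target. There are 200 camera calls.

TASK

First turn the packing machine's outfeed handle a quarter turn to its closed stop, so that no more cheese comes out into the catch tray. Then collect the two finished long blocks from the catch tray into the grey tote, setting each one down gently, not dropping it, so that both lie flat on the tote's floor, the same way up as they were. Leave the short end piece in the catch tray, the handle closed, and the tubs and the round cheese standing where they are.

Things in the scene. Friction and masses are not known exactly. Their poses are not given: they have to be found in the camera images.
- machine: Fixed white cheese packing machine. Origin: centre of the underside of its open steel catch tray, on the counter. Tray 330 (x) by 170 (y) mm, floor and walls 4 mm thick, walls 28 mm high. From the tray's -y edge a chute 114 mm wide (up to 145 mm high) rises to its housing at y -240 to -565, x -105 to +165, 270 mm high, a big uncut cheese on top up to 340 mm.
- gate_handle (a joint): Quarter-turn handle of the outfeed gate, on a vertical pivot. 0 = open: the lever points along the machine's +y, over the tray. 1.571 = closed stop: it points along the machine's -x, the gate plate across the chute. It closes counter-clockwise seen from above, with light friction (0.12 N m), stays where left, and may start up to 0.3 rad from open.
- handle_grip (a point): Middle of the handle's black upright round grip, 22 mm in diameter, from 127 to 172 mm above the counter, on the end of a flat lever (18 mm wide, 12 mm thick, its top at 127 mm), 85 mm from the pivot. This point lies 150 mm above the counter and moves with the handle.
- handle_pivot (a point): Point on the handle's vertical pivot axis, at the height of the grip's middle (150 mm), at x = -68, y = -100 mm in the machine's frame. Fixed to the machine; the pivot's metal top is at 130 mm.
- block_a: Finished cheese block, sealed in film, blank paper label on top: 50 (x) by 110 (y) by 40 (z) mm, about 240 g, rigid. Origin at the centre of its underside. It lies flat in the catch tray.
- block_b: The second finished cheese block, the same as block_a.
- end_piece: Short cheese end piece without label, 50 (x) by 50 (y) by 40 (z) mm, about 110 g, lying in the catch tray beside the blocks; it stays there. The three pieces lie side by side along the tray's x, about 92 mm apart, in any order, long sides roughly along the tray's y. Origin at the centre of its underside.
- tote: Open grey plastic tote, loose, about 0.9 kg: 290 (x) by 190 (y) by 70 (z) mm outside without its rim (rim 306 by 206 mm), walls and floor 5 mm thick. Origin at the centre of its underside.
- tub_1: Deli tub with a white lid, 90 mm in diameter, 63 mm high, loose. Origin at the centre of its underside. Bystander.
- tub_2: Another such deli tub. Bystander.
- round_cheese: Small round waxed cheese, 96 mm in diameter, 47 mm high, loose. Origin at the centre of its underside. Bystander.
Things that resemble listed ones, but are neither listed nor needed, are in the scene too. Leave any orange look-alike of the block_b alone.

How it is judged:
By the outcome, as a careful person would: the job done as asked, in the order asked, and still so for the second after the job is handed in, with the robot touching nothing.
It also fails if it takes over 67 s, if anything falls off the work surface, if the arm or the gripper's body presses on something with over 40 N, if the wrist force passes 120 N, or if a joint passes its speed limit or range.

## Working session

There is one attempt and no reset: what is moved stays moved. The work goes in short steps, Python scripts to look and compute and a shell command to move; the robot and the scene stay as the last step left them, time stands still between calls to the robot, and variables do not carry over. Pictures are saved under pics/ and viewed, at most 10 in all, crops included, and the job is handed in when it is done.

```bash
mkdir -p pics; cat > h.py <<'E'
import numpy as np,cv2
from cell import bot
def shot(n,tag):
    p,d=bot.capture(n); cv2.imwrite(f'pics/{tag}.png',p[:,:,::-1]); np.save(f'pics/{tag}.npy',d); return p,d
def world(n,d):
    m=bot.camera_model(n); v,u=np.indices(d.shape)
    P=np.stack([(u-m['cx'])*d/m['fx'],(v-m['cy'])*d/m['fy'],d],-1)
    T=np.array(m['pose']); W=P@T[:3,:3].T+T[:3,3]; W[d==0]=np.nan; return W
E
python3 - <<'E'
from h import *
shot('top','top0');shot('side','side0')
s=bot.get_state();print(s['eef_pos'],s['ee_rot'],s['clock'],s['opening'])
for n in('top','side'):print(np.round(bot.camera_model(n)['pose'],3),bot.camera_model(n)['fx'])
E
```

```text
[ 0.2534559  -0.51551932  0.23041621] [ 9.74030631e-01  2.26414668e-01 -3.03749707e-05 -8.53136308e-04] 0.1 0.08555202143292841
[[ 0.000e+00 -9.960e-01  9.400e-02  3.660e-01]
 [-1.000e+00  1.000e-03  1.300e-02  9.300e-02]
 [-1.300e-02 -9.400e-02 -9.950e-01  1.709e+00]
 [ 0.000e+00  0.000e+00  0.000e+00  1.000e+00]] 507.49562219376276
[[-0.697 -0.558  0.451 -0.133]
 [-0.717  0.556 -0.421  0.686]
 [-0.016 -0.617 -0.787  1.194]
 [ 0.     0.     0.     1.   ]] 371.5850983014259
```

View pics/top0.png

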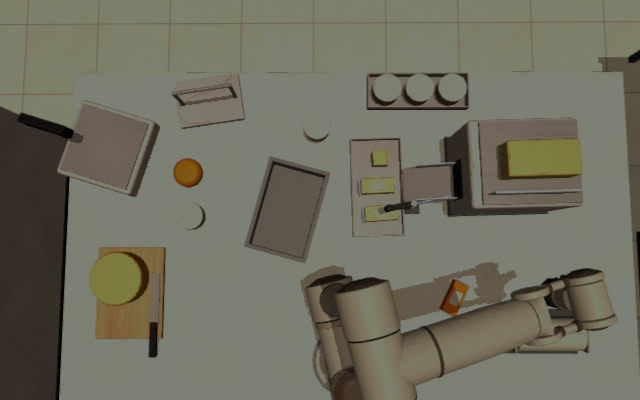

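View pics/side0.png

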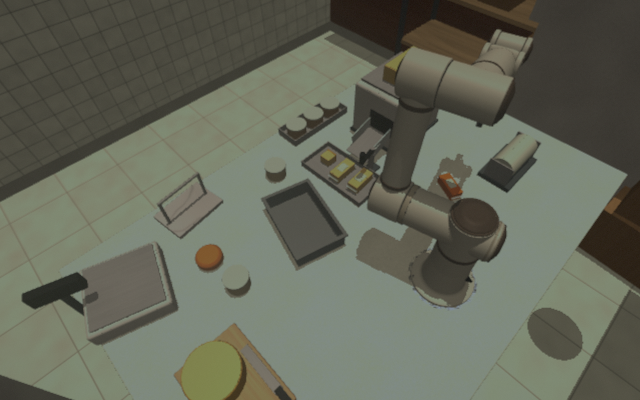

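The top view shows the tray at (376,187), with the end piece at (379,158) and the labelled yellow blocks at (377,186) and (380,213). The black grip and lever are at about (388–412,207), and the tote is at (288,210). Possible mix-ups are the orange look-alike (456,297), the short end piece (379,158) and the big cheese (543,158). I choose the two labelled yellow blocks in the tray and will check them in a close crop.

```bash
python3 - <<'E'
from h import *
p=cv2.imread('pics/top0.png');d=np.load('pics/top0.npy');W=world('top',d)
c=cv2.resize(p[125:250,335:475],None,fx=5,fy=4.8*5/4.8,interpolation=cv2.INTER_CUBIC)[:600]
c=cv2.convertScaleAbs(c,alpha=2);cv2.imwrite('pics/crop0.png',c)
def rect(mask,tag):
    mask=mask.astype(np.uint8)
    n,l,st,_=cv2.connectedComponentsWithStats(mask)
    for i in range(1,n):
        if st[i,4]<25: continue
        q=W[l==i]; r=cv2.minAreaRect((q[:,:2]*1000).astype(np.float32))
        print(tag,st[i],'xy',np.round(r[0],1),'size',np.round(r[1],1),'ang',round(r[2],1),'z',np.round(np.nanpercentile(q[:,2],[5,50,95]),3))
roi=np.zeros(d.shape,bool);roi[135:242,345:415]=1
z=W[...,2]
rect(roi&(z>.034)&(z<.056),'blk')
rect(roi&(z>.10)&(z<.14),'lever'); rect(roi&(z>.145)&(z<.19),'grip')
rt=np.zeros(d.shape,bool);rt[150:268,238:335]=1
rect(rt&(z>.055)&(z<.085),'toterim'); rect(rt&(z>.03)&(z<.085),'tote30')
rt=np.zeros(d.shape,bool);rt[130:245,343:412]=1
rect(rt&(z>.02)&(z<.034),'traywall')
print(W[350:420:1] if 0 else '', np.round(W[207,380:425:3],3))
# tray edge fit via housing
E
```

```text
blk [372 150  16  16 235] xy [ 667.3 -109.5] size [50.6 50.2] ang 1.7 z [0.036 0.044 0.05 ]
blk [403 167  12  35 262] xy [ 576.7 -203.2] size [113.1  36.3] ang 0.1 z [0.045 0.051 0.056]
blk [360 177  34  17 502] xy [574.7 -99.9] size [ 50.8 109.7] ang 2.9 z [0.037 0.044 0.05 ]
blk [364 205  35  17 423] xy [ 483.7 -112. ] size [ 49.8 110.6] ang 4.4 z [0.037 0.044 0.05 ]
lever [391 200  24  11 144] xy [ 499.7 -169.3] size [22.4 78.3] ang 13.7 z [0.121 0.127 0.133]
grip [384 204   8   8  47] xy [ 490.3 -118. ] size [19.5 20.3] ang 89.1 z [0.152 0.171 0.176]
toterim [ 244  156   86  107 1287] xy [494.7 196.2] size [206.5 306.9] ang 74.6 z [0.062 0.069 0.076]
tote30 [ 244  156   86  107 1444] xy [494.7 196.2] size [206.5 306.9] ang 74.6 z [0.042 0.069 0.076]
traywall [360 137  37   3  60] xy [ 736.3 -107.9] size [  7.  121.6] ang 2.9 z [0.021 0.026 0.033]
traywall [398 137   4  29  46] xy [ 691.1 -180.3] size [93.9  7. ] ang 3.5 z [0.022 0.027 0.032]
traywall [400 167   3  28  43] xy [ 592.2 -183.1] size [91.1  4.9] ang 1.5 z [0.022 0.026 0.033]
traywall [351 176   2  19  29] xy [577.2 -17.4] size [ 3.8 60.5] ang 89.9 z [0.021 0.027 0.033]
traywall [358 179   3  16  33] xy [571.8 -42.3] size [50.6  7.1] ang 0.3 z [0.022 0.025 0.029]
traywall [352 197   9  40  63] xy [471.9 -30. ] size [130.6  23.7] ang 2.2 z [0.022 0.028 0.033]
traywall [362 207   5  15  30] xy [478.7 -54.4] size [48.  10.2] ang 10.8 z [0.021 0.024 0.033]
traywall [386 221  19  15  51] xy [ 419.5 -169.1] size [35.1 72.5] ang 39.4 z [0.022 0.027 0.033]
 [[ 0.501 -0.109  0.048]
 [ 0.502 -0.119  0.043]
 [ 0.491 -0.112  0.172]
 [ 0.491 -0.121  0.173]
 [ 0.494 -0.136  0.132]
 [ 0.495 -0.146  0.126]
 [ 0.495 -0.156  0.124]
 [ 0.495 -0.165  0.123]
 [ 0.494 -0.173  0.134]
 [ 0.495 -0.184  0.121]
 [ 0.497 -0.198  0.095]
 [ 0.504 -0.224  0.007]
 [ 0.504 -0.235  0.005]
 [ 0.505 -0.245  0.002]
 [ 0.505 -0.256  0.   ]]
```

View pics/crop0.png

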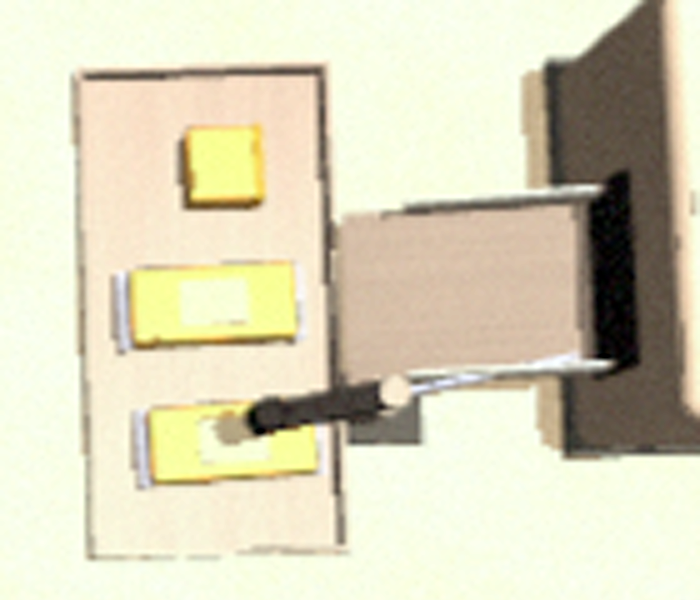

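The crop confirms it: two labelled yellow blocks at crop (215,302) and (232,440), the unlabelled end piece at (222,165), and the grip at (260,415) with its pivot at (395,390). In world mm: grip (490,-119), pivot about (511,-201), blocks (575,-100) and (484,-112), tote (495,196).

```bash
cat >> h.py <<'E'
def togo(x,y,z,ya):
    "remaining shift in tool axes (mm), after which turn rz (deg); ya = wanted world angle of tool y"
    from scipy.spatial.transform import Rotation as R
    s=bot.get_state(); r=R.from_quat(s['ee_rot']).as_matrix(); p=np.array(s['eef_pos'])*1000
    a=np.degrees(np.arctan2(r[1,1],r[0,1]))
    print('t',round(s['clock'],2),'p',p.round(1),'ya',round(a,1),'tool z',r[:,2].round(3),'shift',(r.T@(np.array([x,y,z])-p)).round(1),'rz',round(-((ya-a+180)%360-180),1),'F',np.round(s['force'],1),'open',round(s['opening'],4),'grip',np.round(s['grip_force'],1))
E
python3 -m crank '[{"x":32,"y":-21},{"x":32,"y":-21},{"x":32,"y":-21},{"x":32,"y":-21},{"x":32,"y":-21},{"x":32,"y":-21},{"x":32,"y":-21},{"x":32,"y":-21},{"x":32,"y":-21},{"x":32,"y":-21},{"x":32,"y":-21},{"x":32,"y":-21}]' 0.55
python3 -m crank '[{"rz":-7.8},{"rz":-7.8},{"rz":-7.8},{"rz":-7.8},{"rz":-7.8},{"rz":-7.8},{"rz":-7.8},{"rz":-7.8},{"rz":-7.8},{"rz":-7.8},{},{}]'
python3 -c "from h import *;togo(490,-119,134,14.4)"
```

```text
t 0.1 p [ 253.5 -515.5  230.4] ya -63.8 tool z [-0.     0.002 -1.   ] shift [ 387.2 -251.4   97. ] rz -78.2 F [-0.9 -1.3 -0.1] open 0.0856 grip 0.0$[0]: bad value
$[0]: bad value
```

```bash

python3 -m crank '[{"x":32,"y":-21,"z":0,"rx":0,"ry":0,"rz":0}]' 0.55
python3 -c "from h import *;togo(490,-119,134,14.4)"
```

```text
clock: 0.2
eef_pos: [0.2714, -0.4849, 0.2306]
ee_rot: [0.974, 0.224, -0.001, 0.0]
force: [0.5, 0.7, 0.2]
opening: 0.0734
grip_force: 0.0
t 0.2 p [ 271.4 -484.9  230.6] ya -64.1 tool z [-0.001 -0.001 -1.   ] shift [ 356.7 -233.4   96.2] rz -78.5 F [0.5 0.7 0.2] open 0.0734 grip 0.0
```

```bash

python3 -m crank '[{"x":35,"y":-23,"z":0,"rx":0,"ry":0,"rz":0},{"x":35,"y":-23,"z":0,"rx":0,"ry":0,"rz":0},{"x":35,"y":-23,"z":0,"rx":0,"ry":0,"rz":0},{"x":35,"y":-23,"z":0,"rx":0,"ry":0,"rz":0},{"x":35,"y":-23,"z":0,"rx":0,"ry":0,"rz":0},{"x":35,"y":-23,"z":0,"rx":0,"ry":0,"rz":0},{"x":35,"y":-23,"z":0,"rx":0,"ry":0,"rz":0},{"x":35,"y":-23,"z":0,"rx":0,"ry":0,"rz":0},{"x":35,"y":-23,"z":0,"rx":0,"ry":0,"rz":0},{"x":35,"y":-23,"z":0,"rx":0,"ry":0,"rz":0}]' >/dev/null
python3 -m crank '[{"x":0,"y":0,"z":0,"rx":0,"ry":0,"rz":-7.8},{"x":0,"y":0,"z":0,"rx":0,"ry":0,"rz":-7.8},{"x":0,"y":0,"z":0,"rx":0,"ry":0,"rz":-7.8},{"x":0,"y":0,"z":0,"rx":0,"ry":0,"rz":-7.8},{"x":0,"y":0,"z":0,"rx":0,"ry":0,"rz":-7.8},{"x":0,"y":0,"z":0,"rx":0,"ry":0,"rz":-7.8},{"x":0,"y":0,"z":0,"rx":0,"ry":0,"rz":-7.8},{"x":0,"y":0,"z":0,"rx":0,"ry":0,"rz":-7.8},{"x":0,"y":0,"z":0,"rx":0,"ry":0,"rz":-7.8},{"x":0,"y":0,"z":0,"rx":0,"ry":0,"rz":-7.8},{"x":0,"y":0,"z":0,"rx":0,"ry":0,"rz":0},{"x":0,"y":0,"z":0,"rx":0,"ry":0,"rz":0}]'
python3 -c "from h import *;togo(490,-119,134,14.4)"
```

```text
clock: 2.4
eef_pos: [0.4855, -0.1222, 0.231]
ee_rot: [0.616, 0.788, -0.0, -0.0]
force: [0.0, -0.1, -0.3]
opening: 0.0387
grip_force: 0.0
t 2.4 p [ 485.5 -122.2  231. ] ya 14.0 tool z [-0.001  0.    -1.   ] shift [ 1.9  5.2 97. ] rz -0.4 F [ 0.  -0.1 -0.3] open 0.0387 grip 0.0
```

```bash

python3 -m crank '[{"x":2,"y":5,"z":20,"rx":0,"ry":0,"rz":0},{"x":0,"y":0,"z":20,"rx":0,"ry":0,"rz":0},{"x":0,"y":0,"z":15,"rx":0,"ry":0,"rz":0},{"x":0,"y":0,"z":15,"rx":0,"ry":0,"rz":0},{"x":0,"y":0,"z":15,"rx":0,"ry":0,"rz":0},{"x":0,"y":0,"z":12,"rx":0,"ry":0,"rz":0},{"x":0,"y":0,"z":0,"rx":0,"ry":0,"rz":0},{"x":0,"y":0,"z":0,"rx":0,"ry":0,"rz":0}]'  >/dev/null
python3 - <<'E'
from h import *
togo(490,-119,134,14.4)
p,d=bot.capture('side');m=bot.camera_model('side');T=np.linalg.inv(np.array(m['pose']))
q=T[:3,:3]@[.49,-.119,.15]+T[:3,3];u,v=q[0]/q[2]*m['fx']+m['cx'],q[1]/q[2]*m['fy']+m['cy'];print(u,v)
u,v=int(u),int(v);c=cv2.convertScaleAbs(cv2.resize(p[max(v-50,0):v+50,u-60:u+60,::-1],None,fx=6,fy=6,interpolation=2),alpha=1.8);cv2.imwrite('pics/grip.png',c)
E
```

```text
t 3.2 p [ 490.2 -119.2  134.5] ya 14.1 tool z [ 0. -0. -1.] shift [ 0.2 -0.1  0.5] rz -0.3 F [-0.7 -0.4 -1.1] open 0.0388 grip 0.0
362.10345249274366 157.04646293299535
```

View pics/grip.png

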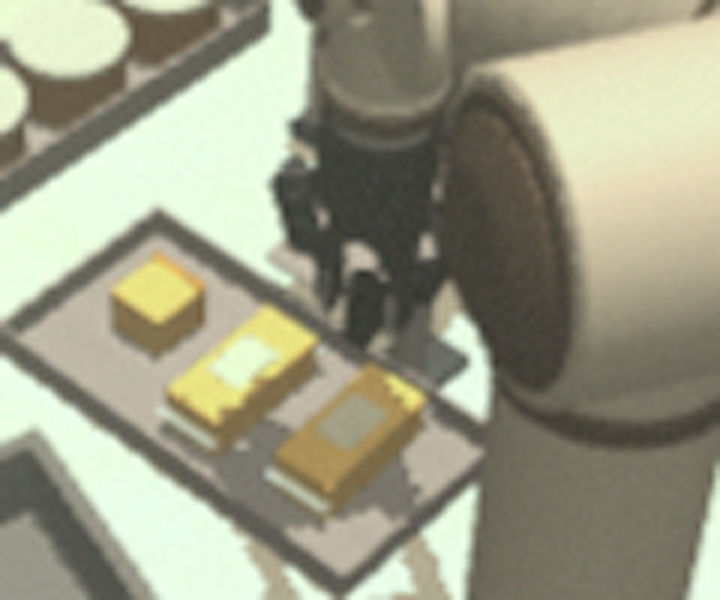

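The grip at (365,300) sits between the two fingers, and the gripper is clear of everything else. I'll narrow the cage and sweep the arc.

```bash

python3 -m crank '[{"x":0,"y":0,"z":0,"rx":0,"ry":0,"rz":0},{"x":0,"y":0,"z":0,"rx":0,"ry":0,"rz":0},{"x":0,"y":0,"z":0,"rx":0,"ry":0,"rz":0},{"x":0,"y":0,"z":0,"rx":0,"ry":0,"rz":0}]' 0.68
python3 -m crank '[{"x":-0.6,"y":-10.4,"z":0,"rx":0,"ry":0,"rz":-7},{"x":-0.6,"y":-10.4,"z":0,"rx":0,"ry":0,"rz":-7},{"x":-0.6,"y":-10.4,"z":0,"rx":0,"ry":0,"rz":-7},{"x":-0.6,"y":-10.4,"z":0,"rx":0,"ry":0,"rz":-7},{"x":0,"y":0,"z":0,"rx":0,"ry":0,"rz":0}]'
python3 -m crank '[{"x":-0.6,"y":-10.4,"z":0,"rx":0,"ry":0,"rz":-7},{"x":-0.6,"y":-10.4,"z":0,"rx":0,"ry":0,"rz":-7},{"x":-0.6,"y":-10.4,"z":0,"rx":0,"ry":0,"rz":-7},{"x":-0.6,"y":-10.4,"z":0,"rx":0,"ry":0,"rz":-7},{"x":-0.6,"y":-10.4,"z":0,"rx":0,"ry":0,"rz":-7},{"x":-0.6,"y":-10.4,"z":0,"rx":0,"ry":0,"rz":-7},{"x":0,"y":0,"z":0,"rx":0,"ry":0,"rz":0},{"x":0,"y":0,"z":0,"rx":0,"ry":0,"rz":0}]'
python3 -c "from h import *;togo(426,-205,134,92.5)"
```

```text
clock: 3.65
eef_pos: [0.4902, -0.1192, 0.1346]
ee_rot: [0.615, 0.789, 0.0, 0.0]
force: [0.5, -0.5, -0.3]
opening: 0.027
grip_force: 0.0
clock: 4.15
eef_pos: [0.4532, -0.1388, 0.1344]
ee_rot: [0.406, 0.914, -0.0, 0.0]
force: [0.2, 0.3, 0.7]
opening: 0.0275
grip_force: 0.0
clock: 4.95
eef_pos: [0.4261, -0.1929, 0.1343]
ee_rot: [0.053, 0.999, -0.0, 0.0]
force: [-0.4, -0.1, -1.0]
opening: 0.0274
grip_force: 0.0
t 4.95 p [ 426.1 -192.9  134.3] ya 83.9 tool z [ 0. -0. -1.] shift [ -1.2 -12.1   0.3] rz -8.6 F [-0.4 -0.1 -1. ] open 0.0274 grip 0.0
```

```bash

python3 -m crank '[{"x":-0.5,"y":-5,"z":0,"rx":0,"ry":0,"rz":-3.4},{"x":-0.5,"y":-5,"z":0,"rx":0,"ry":0,"rz":-3.4},{"x":0,"y":-2,"z":0,"rx":0,"ry":0,"rz":-1.4},{"x":0,"y":-1.5,"z":0,"rx":0,"ry":0,"rz":0},{"x":0,"y":0,"z":0,"rx":0,"ry":0,"rz":0},{"x":0,"y":0,"z":0,"rx":0,"ry":0,"rz":0}]'
python3 -m crank '[{"x":0,"y":-2,"z":0,"rx":0,"ry":0,"rz":0},{"x":0,"y":0,"z":0,"rx":0,"ry":0,"rz":0}]'
python3 -c "from h import *;togo(426,-205,134,92.5)"
```

```text
clock: 5.55
eef_pos: [0.4261, -0.2062, 0.1341]
ee_rot: [-0.02, 1.0, 0.0, -0.0]
force: [-1.0, 1.0, -1.8]
opening: 0.0273
grip_force: 0.7
clock: 5.75
eef_pos: [0.4261, -0.2063, 0.134]
ee_rot: [-0.02, 1.0, 0.003, -0.0]
force: [0.2, 9.1, 2.2]
opening: 0.0271
grip_force: 4.7
t 5.75 p [ 426.1 -206.3  134. ] ya 92.3 tool z [-0.001  0.005 -1.   ] shift [0.1 1.3 0. ] rz -0.2 F [0.2 9.1 2.2] open 0.0271 grip 4.7
```

The push meets about 9 N without moving, so the handle is at its stop. I'll back off, lift, and turn for the blocks.

```bash

python3 -m crank '[{"x":0,"y":3,"z":0,"rx":0,"ry":0,"rz":0},{"x":0,"y":0,"z":0,"rx":0,"ry":0,"rz":0},{"x":0,"y":0,"z":-20,"rx":0,"ry":0,"rz":0},{"x":0,"y":0,"z":-20,"rx":0,"ry":0,"rz":0},{"x":0,"y":0,"z":-25,"rx":0,"ry":0,"rz":0},{"x":0,"y":0,"z":-25,"rx":0,"ry":0,"rz":0},{"x":40,"y":0,"z":-10,"rx":0,"ry":0,"rz":0},{"x":40,"y":0,"z":0,"rx":0,"ry":0,"rz":0}]' > /dev/null
python3 -m crank '[{"x":0,"y":0,"z":0,"rx":0,"ry":0,"rz":8},{"x":0,"y":0,"z":0,"rx":0,"ry":0,"rz":8},{"x":0,"y":0,"z":0,"rx":0,"ry":0,"rz":8},{"x":0,"y":0,"z":0,"rx":0,"ry":0,"rz":8},{"x":0,"y":0,"z":0,"rx":0,"ry":0,"rz":8},{"x":0,"y":0,"z":0,"rx":0,"ry":0,"rz":8},{"x":0,"y":0,"z":0,"rx":0,"ry":0,"rz":8},{"x":0,"y":0,"z":0,"rx":0,"ry":0,"rz":8},{"x":0,"y":0,"z":0,"rx":0,"ry":0,"rz":8},{"x":0,"y":0,"z":0,"rx":0,"ry":0,"rz":8},{"x":0,"y":0,"z":0,"rx":0,"ry":0,"rz":8},{"x":0,"y":0,"z":0,"rx":0,"ry":0,"rz":0}]' 0 >/dev/null
python3 - <<'E'
from h import *
p,d=shot('top','top1');W=world('top',d);z=W[...,2]
for ct in 'x':
    g=(z>.150)&(z<.182);g[:,:360]=0;g[:,430:]=0;g[:195]=0;g[250:]=0;q=W[g];print('grip?',len(q),np.median(q,0).round(3) if len(q) else '')
togo(484,-110,130,4.4)
cv2.imwrite('pics/top1c.png',cv2.convertScaleAbs(cv2.resize(p[120:260,340:480,::-1],None,fx=4,fy=4,interpolation=2),alpha=2))
E
```

```text
grip? 48 [ 0.422 -0.203  0.171]
t 7.8 p [ 346.4 -209.2  234.6] ya 4.5 tool z [ 0.001 -0.001 -1.   ] shift [ 88.2 145.  104.6] rz 0.1 F [-0.5 -0.7  0.5] open 0.0854 grip 0.0
```

View pics/top1c.png

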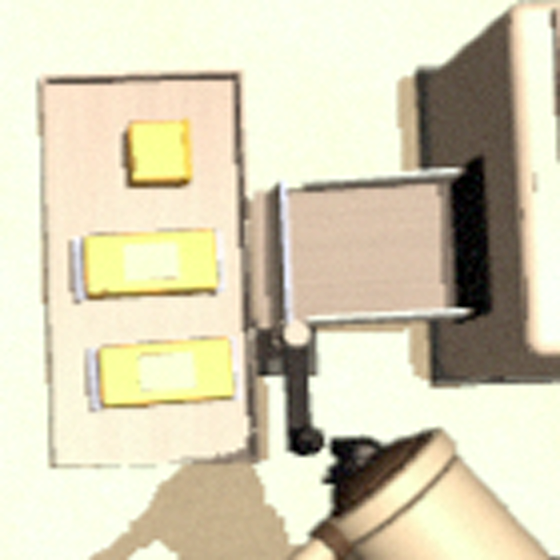

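The handle points down the image, from pivot (297,335) to grip (308,440), with the gate plate across the chute at (285,250). It is closed, and the blocks are undisturbed at (165,370) and (150,262).

```bash

python3 -m crank '[{"x":22,"y":36,"z":0,"rx":0,"ry":0,"rz":0},{"x":22,"y":36,"z":0,"rx":0,"ry":0,"rz":0},{"x":22,"y":36,"z":0,"rx":0,"ry":0,"rz":0},{"x":22,"y":37,"z":0,"rx":0,"ry":0,"rz":0},{"x":0,"y":0,"z":30,"rx":0,"ry":0,"rz":0},{"x":0,"y":0,"z":40,"rx":0,"ry":0,"rz":0},{"x":0,"y":0,"z":40,"rx":0,"ry":0,"rz":0},{"x":0,"y":0,"z":30,"rx":0,"ry":0,"rz":0},{"x":0,"y":0,"z":20,"rx":0,"ry":0,"rz":0},{"x":0,"y":0,"z":0,"rx":0,"ry":0,"rz":0},{"x":0,"y":0,"z":0,"rx":0,"ry":0,"rz":0}]' >/dev/null
python3 -c "from h import *;togo(484,-110,8,4.4)"
```

```text
t 8.9 p [ 484.5 -110.3   74.8] ya 4.5 tool z [ 0. -0. -1.] shift [ 0.3 -0.5 66.8] rz 0.1 F [ 0.6 -0.5  0.6] open 0.0853 grip 0.0
```

```bash

python3 -m crank '[{"x":0,"y":0,"z":20,"rx":0,"ry":0,"rz":0},{"x":0,"y":0,"z":20,"rx":0,"ry":0,"rz":0},{"x":0,"y":0,"z":15,"rx":0,"ry":0,"rz":0},{"x":0,"y":0,"z":11,"rx":0,"ry":0,"rz":0},{"x":0,"y":0,"z":0,"rx":0,"ry":0,"rz":0},{"x":0,"y":0,"z":0,"rx":0,"ry":0,"rz":0}]'
python3 -m crank '[{"x":0,"y":0,"z":0,"rx":0,"ry":0,"rz":0},{"x":0,"y":0,"z":0,"rx":0,"ry":0,"rz":0},{"x":0,"y":0,"z":0,"rx":0,"ry":0,"rz":0},{"x":0,"y":0,"z":0,"rx":0,"ry":0,"rz":0},{"x":0,"y":0,"z":0,"rx":0,"ry":0,"rz":0},{"x":0,"y":0,"z":0,"rx":0,"ry":0,"rz":0},{"x":0,"y":0,"z":0,"rx":0,"ry":0,"rz":0},{"x":0,"y":0,"z":0,"rx":0,"ry":0,"rz":0}]' 1
```

```text
clock: 9.5
eef_pos: [0.4851, -0.1105, 0.0094]
ee_rot: [0.679, 0.734, 0.0, 0.001]
force: [-0.0, -1.0, -0.1]
opening: 0.0852
grip_force: 0.0
clock: 10.3
eef_pos: [0.4848, -0.1104, 0.0092]
ee_rot: [0.68, 0.734, 0.0, 0.001]
force: [-1.1, 1.5, 5.5]
opening: 0.0494
grip_force: 63.5
```

```bash

python3 -m crank '[{"x":0,"y":0,"z":-10,"rx":0,"ry":0,"rz":0},{"x":0,"y":0,"z":-20,"rx":0,"ry":0,"rz":0},{"x":0,"y":0,"z":-30,"rx":0,"ry":0,"rz":0},{"x":0,"y":0,"z":-30,"rx":0,"ry":0,"rz":0},{"x":0,"y":0,"z":-30,"rx":0,"ry":0,"rz":0},{"x":0,"y":0,"z":-20,"rx":0,"ry":0,"rz":0},{"x":0,"y":0,"z":0,"rx":0,"ry":0,"rz":0},{"x":0,"y":0,"z":0,"rx":0,"ry":0,"rz":6.6},{"x":0,"y":0,"z":0,"rx":0,"ry":0,"rz":6.6},{"x":0,"y":0,"z":0,"rx":0,"ry":0,"rz":6.6},{"x":0,"y":0,"z":0,"rx":0,"ry":0,"rz":0}]'
python3 -c "from h import *;togo(427.5,214.6,10.5,-15.4)"
```

```text
clock: 11.4
eef_pos: [0.483, -0.1094, 0.1465]
ee_rot: [0.796, 0.606, -0.001, -0.001]
force: [-0.2, -0.1, -2.2]
opening: 0.0493
grip_force: 62.8
t 11.4 p [ 483.  -109.4  146.5] ya -15.4 tool z [-0.003  0.001 -1.   ] shift [ 297.5 -139.3  136.7] rz -0.0 F [-0.2 -0.1 -2.2] open 0.0493 grip 62.8
```

```bash

python3 -m crank '[{"x":15,"y":-7,"z":0,"rx":0,"ry":0,"rz":0},{"x":30,"y":-14,"z":0,"rx":0,"ry":0,"rz":0},{"x":34,"y":-16,"z":0,"rx":0,"ry":0,"rz":0},{"x":34,"y":-16,"z":0,"rx":0,"ry":0,"rz":0},{"x":34,"y":-16,"z":0,"rx":0,"ry":0,"rz":0},{"x":34,"y":-16,"z":0,"rx":0,"ry":0,"rz":0},{"x":34,"y":-16,"z":0,"rx":0,"ry":0,"rz":0},{"x":34,"y":-16,"z":0,"rx":0,"ry":0,"rz":0},{"x":30,"y":-14,"z":0,"rx":0,"ry":0,"rz":0},{"x":15,"y":-7,"z":0,"rx":0,"ry":0,"rz":0},{"x":4,"y":-2,"z":0,"rx":0,"ry":0,"rz":0},{"x":0,"y":0,"z":0,"rx":0,"ry":0,"rz":0}]' >/dev/null
python3 -c "from h import *;togo(427.5,214.6,10.5,-15.4)"
python3 -m crank '[{"x":0,"y":0,"z":20,"rx":0,"ry":0,"rz":0},{"x":0,"y":0,"z":30,"rx":0,"ry":0,"rz":0},{"x":0,"y":0,"z":30,"rx":0,"ry":0,"rz":0},{"x":0,"y":0,"z":20,"rx":0,"ry":0,"rz":0},{"x":0,"y":0,"z":15,"rx":0,"ry":0,"rz":0},{"x":0,"y":0,"z":10,"rx":0,"ry":0,"rz":0},{"x":0,"y":0,"z":4,"rx":0,"ry":0,"rz":0},{"x":0,"y":0,"z":0,"rx":0,"ry":0,"rz":0},{"x":0,"y":0,"z":0,"rx":0,"ry":0,"rz":0}]' >/dev/null
python3 -c "from h import *;togo(427.5,214.6,10.5,-15.4)"
```

```text
t 12.6 p [427.6 214.9 147.8] ya -15.3 tool z [-0.001 -0.    -1.   ] shift [-2.000e-01  1.000e-01  1.373e+02] rz 0.1 F [ 0.7  1.  -2.5] open 0.0489 grip 62.7
t 13.5 p [429.2 214.5  20.1] ya -15.4 tool z [ 0.001  0.    -1.   ] shift [-0.3 -1.7  9.6] rz -0.0 F [-1.1  0.5 -1.2] open 0.0494 grip 62.7
```

Now I'll lower it slowly until contact.

```bash

python3 -m crank '[{"x":0,"y":0,"z":3,"rx":0,"ry":0,"rz":0},{"x":0,"y":0,"z":3,"rx":0,"ry":0,"rz":0},{"x":0,"y":0,"z":2,"rx":0,"ry":0,"rz":0},{"x":0,"y":0,"z":0,"rx":0,"ry":0,"rz":0},{"x":0,"y":0,"z":0,"rx":0,"ry":0,"rz":0}]'
python3 -m crank '[{"x":0,"y":0,"z":1.5,"rx":0,"ry":0,"rz":0},{"x":0,"y":0,"z":0,"rx":0,"ry":0,"rz":0},{"x":0,"y":0,"z":0,"rx":0,"ry":0,"rz":0}]'
```

```text
clock: 14.0
eef_pos: [0.4283, 0.2145, 0.0112]
ee_rot: [0.796, 0.606, -0.0, -0.0]
force: [0.2, 0.6, -2.2]
opening: 0.0496
grip_force: 62.7
clock: 14.3
eef_pos: [0.4287, 0.2146, 0.0102]
ee_rot: [0.796, 0.606, 0.0, 0.0]
force: [-1.1, -0.0, 2.7]
opening: 0.0493
grip_force: 63.2
```

```bash

python3 -m crank '[{"x":0,"y":0,"z":0,"rx":0,"ry":0,"rz":0},{"x":0,"y":0,"z":0,"rx":0,"ry":0,"rz":0},{"x":0,"y":0,"z":0,"rx":0,"ry":0,"rz":0},{"x":0,"y":0,"z":0,"rx":0,"ry":0,"rz":0},{"x":0,"y":0,"z":0,"rx":0,"ry":0,"rz":0}]' 0.15
python3 -m crank '[{"x":0,"y":0,"z":-10,"rx":0,"ry":0,"rz":0},{"x":0,"y":0,"z":-25,"rx":0,"ry":0,"rz":0},{"x":0,"y":0,"z":-35,"rx":0,"ry":0,"rz":0},{"x":0,"y":0,"z":-40,"rx":0,"ry":0,"rz":0},{"x":0,"y":0,"z":-40,"rx":0,"ry":0,"rz":0},{"x":0,"y":0,"z":-30,"rx":0,"ry":0,"rz":0},{"x":0,"y":0,"z":0,"rx":0,"ry":0,"rz":0},{"x":0,"y":0,"z":0,"rx":0,"ry":0,"rz":-6},{"x":0,"y":0,"z":0,"rx":0,"ry":0,"rz":-6},{"x":0,"y":0,"z":0,"rx":0,"ry":0,"rz":-6},{"x":0,"y":0,"z":0,"rx":0,"ry":0,"rz":0}]' 0 >/dev/null
python3 -c "from h import *;togo(575,-100,9,2.9)"
```

```text
clock: 14.8
eef_pos: [0.4284, 0.2145, 0.0098]
ee_rot: [0.796, 0.606, 0.0, -0.0]
force: [1.2, -1.0, -0.3]
opening: 0.0724
grip_force: 0.0
t 15.9 p [427.9 214.4 189.4] ya 2.6 tool z [-0.001 -0.    -1.   ] shift [-320.7  132.9  180.3] rz -0.3 F [ 0.4 -0.  -0.8] open 0.0852 grip 0.0
```

```bash

python3 -m crank '[{"x":-20,"y":8,"z":0,"rx":0,"ry":0,"rz":0},{"x":-36,"y":15,"z":0,"rx":0,"ry":0,"rz":0},{"x":-36,"y":15,"z":0,"rx":0,"ry":0,"rz":0},{"x":-36,"y":15,"z":0,"rx":0,"ry":0,"rz":0},{"x":-36,"y":15,"z":0,"rx":0,"ry":0,"rz":0},{"x":-36,"y":15,"z":0,"rx":0,"ry":0,"rz":0},{"x":-36,"y":15,"z":0,"rx":0,"ry":0,"rz":0},{"x":-36,"y":15,"z":0,"rx":0,"ry":0,"rz":0},{"x":-30,"y":13,"z":0,"rx":0,"ry":0,"rz":0},{"x":-19,"y":7,"z":0,"rx":0,"ry":0,"rz":0},{"x":0,"y":0,"z":0,"rx":0,"ry":0,"rz":0},{"x":0,"y":0,"z":0,"rx":0,"ry":0,"rz":0}]' >/dev/null
python3 -m crank '[{"x":0,"y":0,"z":25,"rx":0,"ry":0,"rz":0},{"x":0,"y":0,"z":35,"rx":0,"ry":0,"rz":0},{"x":0,"y":0,"z":35,"rx":0,"ry":0,"rz":0},{"x":0,"y":0,"z":20,"rx":0,"ry":0,"rz":0},{"x":0,"y":0,"z":0,"rx":0,"ry":0,"rz":0},{"x":0,"y":0,"z":0,"rx":0,"ry":0,"rz":0}]' >/dev/null
python3 -c "from h import *;togo(575,-100,9,2.9)"
```

```text
t 17.7 p [575.6 -99.3  75.4] ya 2.6 tool z [-0.  0. -1.] shift [-0.7 -0.7 66.4] rz -0.3 F [ 1.1 -0.2 -0.2] open 0.0854 grip 0.0
```

```bash

python3 -m crank '[{"x":0,"y":0,"z":20,"rx":0,"ry":0,"rz":0},{"x":0,"y":0,"z":20,"rx":0,"ry":0,"rz":0},{"x":0,"y":0,"z":15,"rx":0,"ry":0,"rz":0},{"x":0,"y":0,"z":11,"rx":0,"ry":0,"rz":0},{"x":0,"y":0,"z":0,"rx":0,"ry":0,"rz":0},{"x":0,"y":0,"z":0,"rx":0,"ry":0,"rz":0}]'
python3 -m crank '[{"x":0,"y":0,"z":0,"rx":0,"ry":0,"rz":0},{"x":0,"y":0,"z":0,"rx":0,"ry":0,"rz":0},{"x":0,"y":0,"z":0,"rx":0,"ry":0,"rz":0},{"x":0,"y":0,"z":0,"rx":0,"ry":0,"rz":0},{"x":0,"y":0,"z":0,"rx":0,"ry":0,"rz":0},{"x":0,"y":0,"z":0,"rx":0,"ry":0,"rz":0},{"x":0,"y":0,"z":0,"rx":0,"ry":0,"rz":0},{"x":0,"y":0,"z":0,"rx":0,"ry":0,"rz":0}]' 1
python3 -m crank '[{"x":0,"y":0,"z":-10,"rx":0,"ry":0,"rz":0},{"x":0,"y":0,"z":-20,"rx":0,"ry":0,"rz":0},{"x":0,"y":0,"z":-30,"rx":0,"ry":0,"rz":0},{"x":0,"y":0,"z":-30,"rx":0,"ry":0,"rz":0},{"x":0,"y":0,"z":-30,"rx":0,"ry":0,"rz":0},{"x":0,"y":0,"z":-20,"rx":0,"ry":0,"rz":0},{"x":0,"y":0,"z":0,"rx":0,"ry":0,"rz":0},{"x":0,"y":0,"z":0,"rx":0,"ry":0,"rz":6},{"x":0,"y":0,"z":0,"rx":0,"ry":0,"rz":6},{"x":0,"y":0,"z":0,"rx":0,"ry":0,"rz":6},{"x":0,"y":0,"z":0,"rx":0,"ry":0,"rz":0}]'
python3 - <<'E'
from h import *
togo(562.5,177.4,10.5,-15.4)
p,d=bot.capture('top');W=world('top',d);z=W[...,2]
m=((z>.055)&(z<.085));m[:150]=0;m[268:]=0;m[:,:238]=0;m[:,335:]=0
print(cv2.minAreaRect((W[m][:,:2]*1000).astype(np.float32)))
m=((z>.036)&(z<.054));m[:160]=0;m[260:]=0;m[:,:250]=0;m[:,325:]=0
n,l,st,_=cv2.connectedComponentsWithStats(m.astype(np.uint8))
for i in range(1,n):
    if st[i,4]>60: print(st[i],cv2.minAreaRect((W[l==i][:,:2]*1000).astype(np.float32)),np.median(z[l==i]))
E
```

```text
clock: 18.3
eef_pos: [0.5763, -0.1003, 0.0095]
ee_rot: [0.691, 0.723, 0.0, 0.0]
force: [0.5, -0.1, 0.4]
opening: 0.0851
grip_force: 0.0
clock: 19.1
eef_pos: [0.5765, -0.1005, 0.0098]
ee_rot: [0.691, 0.723, 0.0, 0.001]
force: [-0.2, 0.9, 5.8]
opening: 0.0491
grip_force: 63.9
clock: 20.2
eef_pos: [0.5745, -0.0997, 0.1468]
ee_rot: [0.796, 0.606, -0.001, -0.001]
force: [0.4, 0.1, -2.8]
opening: 0.0495
grip_force: 63.3
t 20.2 p [574.5 -99.7 146.8] ya -15.4 tool z [-0.003  0.001 -1.   ] shift [263.9 -84.9 136.7] rz -0.0 F [ 0.4  0.1 -2.8] open 0.0495 grip 63.3
((494.4761962890625, 196.39492797851562), (206.935791015625, 306.2264099121094), 74.62964630126953)
[265 218  35  23 494] ((429.5574645996094, 212.4834747314453), (110.28260040283203, 49.76991271972656), 74.43901062011719) 0.04460059079035905
```

Block 1 lies flat in the tote and the tote hasn't moved. Carrying the second one over.

```bash

python3 -m crank '[{"x":15,"y":-5,"z":0,"rx":0,"ry":0,"rz":0},{"x":30,"y":-10,"z":0,"rx":0,"ry":0,"rz":0},{"x":34,"y":-11,"z":0,"rx":0,"ry":0,"rz":0},{"x":34,"y":-11,"z":0,"rx":0,"ry":0,"rz":0},{"x":34,"y":-11,"z":0,"rx":0,"ry":0,"rz":0},{"x":34,"y":-11,"z":0,"rx":0,"ry":0,"rz":0},{"x":34,"y":-11,"z":0,"rx":0,"ry":0,"rz":0},{"x":29,"y":-9,"z":0,"rx":0,"ry":0,"rz":0},{"x":15,"y":-5,"z":0,"rx":0,"ry":0,"rz":0},{"x":5,"y":-1,"z":0,"rx":0,"ry":0,"rz":0},{"x":0,"y":0,"z":0,"rx":0,"ry":0,"rz":0}]' >/dev/null
python3 -c "from h import *;togo(562.5,177.4,10.5,-15.4)"
python3 -m crank '[{"x":0,"y":0,"z":20,"rx":0,"ry":0,"rz":0},{"x":0,"y":0,"z":30,"rx":0,"ry":0,"rz":0},{"x":0,"y":0,"z":30,"rx":0,"ry":0,"rz":0},{"x":0,"y":0,"z":20,"rx":0,"ry":0,"rz":0},{"x":0,"y":0,"z":15,"rx":0,"ry":0,"rz":0},{"x":0,"y":0,"z":10,"rx":0,"ry":0,"rz":0},{"x":0,"y":0,"z":4,"rx":0,"ry":0,"rz":0},{"x":0,"y":0,"z":0,"rx":0,"ry":0,"rz":0},{"x":0,"y":0,"z":0,"rx":0,"ry":0,"rz":0}]' >/dev/null
python3 -c "from h import *;togo(562.5,177.4,10.5,-15.4)"
```

```text
t 21.35 p [563.8 177.  148.6] ya -15.4 tool z [-0. -0. -1.] shift [ 1.000e-01 -1.400e+00  1.381e+02] rz 0.0 F [ 0.2 -0.3 -2.3] open 0.0491 grip 63.3
t 22.25 p [565.  176.9  20.9] ya -15.4 tool z [ 0.002  0.    -1.   ] shift [-0.2 -2.5 10.4] rz -0.0 F [-0.2 -0.  -1.9] open 0.049 grip 63.3
```

```bash

python3 -m crank '[{"x":0,"y":0,"z":3,"rx":0,"ry":0,"rz":0},{"x":0,"y":0,"z":3,"rx":0,"ry":0,"rz":0},{"x":0,"y":0,"z":2,"rx":0,"ry":0,"rz":0},{"x":0,"y":0,"z":1,"rx":0,"ry":0,"rz":0},{"x":0,"y":0,"z":0,"rx":0,"ry":0,"rz":0},{"x":0,"y":0,"z":0,"rx":0,"ry":0,"rz":0}]'
python3 -m crank '[{"x":0,"y":0,"z":1,"rx":0,"ry":0,"rz":0},{"x":0,"y":0,"z":0,"rx":0,"ry":0,"rz":0},{"x":0,"y":0,"z":0,"rx":0,"ry":0,"rz":0}]'
```

```text
clock: 22.85
eef_pos: [0.564, 0.1769, 0.0108]
ee_rot: [0.796, 0.606, 0.0, 0.0]
force: [-0.1, 0.5, -1.7]
opening: 0.0491
grip_force: 63.2
clock: 23.15
eef_pos: [0.5641, 0.1769, 0.0108]
ee_rot: [0.796, 0.606, -0.0, -0.0]
force: [-4.2, -1.5, 6.9]
opening: 0.0489
grip_force: 64.0
```

Contact. Release, lift clear and check.

```bash

python3 -m crank '[{"x":0,"y":0,"z":0,"rx":0,"ry":0,"rz":0},{"x":0,"y":0,"z":0,"rx":0,"ry":0,"rz":0},{"x":0,"y":0,"z":0,"rx":0,"ry":0,"rz":0},{"x":0,"y":0,"z":0,"rx":0,"ry":0,"rz":0},{"x":0,"y":0,"z":0,"rx":0,"ry":0,"rz":0}]' 0.15
python3 -m crank '[{"x":0,"y":0,"z":-10,"rx":0,"ry":0,"rz":0},{"x":0,"y":0,"z":-25,"rx":0,"ry":0,"rz":0},{"x":0,"y":0,"z":-35,"rx":0,"ry":0,"rz":0},{"x":0,"y":0,"z":-40,"rx":0,"ry":0,"rz":0},{"x":0,"y":0,"z":-40,"rx":0,"ry":0,"rz":0},{"x":0,"y":0,"z":-40,"rx":0,"ry":0,"rz":0},{"x":-40,"y":0,"z":0,"rx":0,"ry":0,"rz":0},{"x":-45,"y":0,"z":0,"rx":0,"ry":0,"rz":0},{"x":-45,"y":0,"z":0,"rx":0,"ry":0,"rz":0},{"x":-40,"y":0,"z":0,"rx":0,"ry":0,"rz":0},{"x":0,"y":0,"z":0,"rx":0,"ry":0,"rz":0},{"x":0,"y":0,"z":0,"rx":0,"ry":0,"rz":0}]'
python3 - <<'E'
from h import *
p,d=shot('top','end')
cv2.imwrite('pics/endc.png',cv2.convertScaleAbs(cv2.resize(p[60:280,160:480,::-1],None,fx=2.5,fy=2.5,interpolation=2),alpha=2))
W=world('top',d);z=W[...,2];m=((z>.036)&(z<.054));m[:160]=0;m[260:]=0;m[:,:250]=0;m[:,325:]=0
n,l,st,_=cv2.connectedComponentsWithStats(m.astype(np.uint8))
for i in range(1,n):
    if st[i,4]>60: print(st[i],cv2.minAreaRect((W[l==i][:,:2]*1000).astype(np.float32)),np.median(z[l==i]))
E
```

```text
clock: 23.65
eef_pos: [0.5629, 0.1771, 0.0093]
ee_rot: [0.796, 0.606, -0.001, -0.001]
force: [-4.2, 1.1, 0.7]
opening: 0.0727
grip_force: 0.0
clock: 24.85
eef_pos: [0.5195, 0.0121, 0.201]
ee_rot: [0.796, 0.605, 0.001, 0.001]
force: [0.3, -0.6, -0.3]
opening: 0.0724
grip_force: 0.0
[276 177  35  22 486] ((566.5457153320312, 176.35443115234375), (109.66429138183594, 50.41908645629883), 74.35397338867188) 0.04487809968331502
[265 218  36  23 497] ((430.7058410644531, 212.29702758789062), (110.16680908203125, 49.69914245605469), 74.70884704589844) 0.04475092702747263
```

View pics/endc.png

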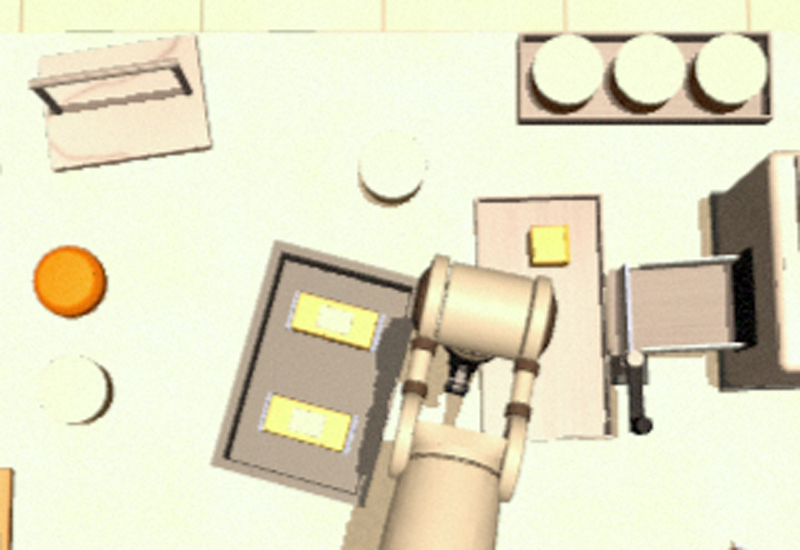

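Both blocks lie flat, label up, in the tote at (335,320) and (307,422). The end piece is still in the tray at (549,245), the handle is closed (635,360→642,425), and the tubs (392,168) and (78,390) and the round cheese (70,281) haven't moved.

```bash
python3 -c "from cell import bot;print(bot.job_done())"
```

```text
the job is handed in; nothing more can be done
None
```

I turned the handle to its closed stop first, then set both long blocks down gently, flat and label up, on the tote's floor. The end piece, tubs and round cheese are where they were, and I handed the job in at about 25 s.

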